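Close the processor socket on a mainboard

TASK

The processor already lies in the socket of the bare mainboard. Push the socket's upright load plate over with your fingertips until it lies flat on the processor, then push the raised wire lever over and press its black end down until the wire snaps under the small steel hook beside the socket and stays there, and draw back. Only push, gently: pinch and lift nothing, do not drag the board about or jolt the processor out of its seat, and leave the things lying round the board where they are.

Things in the scene. Friction and masses are not known exactly. Their poses are not given: they have to be found in the camera images.
- board: Dark 170 mm mainboard on a 180 mm grey foam sheet, one loose piece, 0.8 kg, top face at z 10 mm. Origin: middle of the foam's underside, z up; all 'board' coordinates are in this frame, mm. +x: edge with metal rear connectors (x 62-86, up to z 38); ribbed bar at x 48-60, up to z 23. +y: memory sockets (y 58-77, module top z 45). -y: graphics slot (y -77, z 23). Near edge: parts up to z 22.
- socket (a point): Middle of the floor of the processor's pocket, board x 0, y 0, z 13.5. The socket with its steel base frame covers board x -34 to 33, y -31 to 25, and apart from hook, plate and lever is no higher than z 22.
- plate_edge (a point): Load plate: steel frame 55 x 44 x 1.5 mm, hinged on an axis along board y at board x 28, z 17. Its window (34 mm from hinge to free edge, 31 mm along y) lets a fingertip through: push on the bars round it (side bars: middle at y 18.8 and -18.8, 6.4 mm wide; bar at the free edge 8.5 mm). This point: middle of the free edge, 52 mm from the axis; plate shut: board x -24, z 17.6, top at z 18.4.
- load_plate (a joint): Load plate angle, rad: 0 = flat on the socket, 1.57 = upright, more = leaning back to board +x (stop 2.25). Grows as it opens. Hinge friction (0.02 N m) holds it where it is left, so it must be pushed all the way down; about 0.5 N at the free edge moves it.
- lever_tip (a point): Middle of the black sleeve (5 mm thick, 11 mm long, lying along board y) on the lever's end: push here. Lever: 3 mm steel wire turning on an axis along board y at board x -31, z 18.7; its arm runs at y -29. This point: y -37.5, 60.4 mm from the axis, 0.041 rad above lever's angle; lever down: board x 29.3, z 21.2. Raised, the lever leans to board -x.
- lever (a joint): Lever angle, rad: 0 = lying along the socket's side, pointing to board +x; 1.57 = upright; more = leaning to -x (stops -0.05, 2.5). Friction (0.02 N m) holds it where left. A crank on its shaft comes down over the plate's tongue: with the lever down first the plate cannot shut. From about 0.3 rad down it rides on the hook, 2 to 6 N at the sleeve, then snaps under; there it stays below 0.03
- lever_side (a joint): How far the whole lever is sprung outwards (to board -y), m: 0 = at rest or tucked in under the hook; about 0.004 as the wire passes the hook's edge. A spring (600 N/m) draws it back in once the finger lets it.
- hook (a point): Underside of the fixed steel hook, under which the lever's wire must end: board x 4, y -29, z 21. The hook is 8 mm wide along x, reaches out to y -31.5 and up to z 28.5; its sloping outer face leads the wire outwards as it is pressed down.
- cpu: Processor, 37.5 mm square green card with a silvery lid, 5 mm high in all, loose in the socket's pocket (1 mm play all round). Origin: middle of the card, 0.7 mm above its underside; seated: board x 0, y 0, z 14.2.
- heatsink: Loose bright aluminium heat sink, 45 x 45 x 27 mm, on the desk to the right of the board. Origin: middle of its underside. Leave alone.
- syringe: Loose paste syringe with a blue band, 96 x 22 x 22 mm, on the desk to the right of the board. Origin: middle of its underside. Leave alone.
- flux_tin: Loose flat round tin with a red lid, 52 mm across, 18 mm high, on the desk to the left of the board. Origin: middle of its underside. Leave alone.
There are look-alikes about, which are no part of the job. There is more than one size of the cpu; the job needs the middle-sized.

How it is judged:
By the outcome, as a careful person would: the job done as asked, in the order asked, and still so for the second after the job is handed in, with the robot touching nothing.
It also fails if it takes over 51 s, if anything falls off the work surface, if the arm or the gripper's body presses on something with over 40 N, if the wrist force passes 120 N, or if a joint passes its speed limit or range.

ROBOT

A 7-joint arm with a two-finger parallel gripper is mounted at the origin on a cart in front of the work surface, level with it; the furniture and walls round the work are solid. World frame = base frame: x ahead of the robot, y to its left, z up, the work surface at z = 0. Lengths are in m, angles in degrees, forces in N, time in s.
With the tool pointing down it reaches from about 0.425 to 0.875 m from the base axis. Payload 9.9 kg.
Tool frame: the origin (TCP) lies at the centre of the arm's flange, where the gripper is bolted on; the fingertips stand 173 mm ahead of it and the grasp point (between the pads) lies 155 mm ahead of it; z points along the fingers, y is the line along which they close (so a half turn about z gives the same grasp; the last joint's range is limited). The gripper opens to 85 mm and grips with 20 to 120 N. Pads are 22 mm wide; open, the fingers measure 114 mm over their backs; the gripper's body (76 mm by 85 mm) begins 54 mm behind the grasp point. The pads swing forward as they close: fully open they stand 13 mm farther back than shut.
Start: joints at [69.167, 32.985, 1.427, 82.34, -0.859, 64.687, -3.237], TCP at [0.186, -0.649, 0.405] pointing down, gripper open.
Joint ranges: [-157.87, 157.87], [-19.46, 123.44], [-87.15, 90], [11.01, 140.99], [-62.26, 242.26], [9.8, 113.94], [-161.44, 161.44]. Speed limits (degrees/s): [127.2, 127.2, 172.46, 172.46, 180, 180, 180].

INTERFACE

Orientations are given as a 3x3 rotation matrix whose columns are the frame's x, y, z axes.
In Python, from cell import get_state, read_camera, close_job gives the robot as it stands.
- The arm moves only by the tool drive_tool, never from a script. Its argument "moves" is a list that holds one entry, the list of rows, each a list of 6 numbers: the shift along the world's x, y, z scaled (see below), then the turn, a rotation vector about the world's x, y, z scaled (see below). In form: [[[dx, dy, dz, ax, ay, az], ...]]. A call has 1 to 10 rows; each row is the pose to reach, as a shift and turn from the pose commanded when the call began; what a row does not reach only later rows make up. The controller multiplies each number of a shift by 0.15 m and each number of a turn by 60 degrees. A row lasts 1/8 s, in which the tool goes at most 62.5 mm and 10.7 degrees, less where a joint would pass 70% of its speed; a pose out of reach is approached as far as the arm can. A call with a number of a shift or a turn outside -1 to 1 is refused whole. A call with a gripper value outside its range is refused whole. "fingers" is the opening, from 0 (shut) to 1 (fully open), set as the call begins (left out, the last holds). The fingers move at their own pace and stop on an object; "grip_force" is the grip in N (left out, the last holds). Time passes only in rows, so rows that repeat a pose let the fingers close. It gives the time, the measured TCP pose, the force, the opening and the grip force at its end, in the units of the state.
- get_state(): the state, without advancing time (a new reading comes with each control period).
- read_camera(name): name is "scene" or "top" or "wrist"; returns a dict with "color" (420x560x3 uint8, red, green, blue), "fx", "fy", "cx", "cy" (pixels), "extrinsics" (4x4, takes a point from world to camera coordinates). Camera axes: x right, y down, z forward; pixel columns grow to the right and rows downward; lengths in m; the calibration is good to about 2 mm. A picture is of the moment at which its call begins. There is no depth.
- close_job(): hands the job in; it is judged then, once.
The state is a dict: "clock": time; "joint_positions": joint angles; "dq": joint speeds; "effort": joint torques, N m; "tcp_pos": TCP position; "ee_rot": TCP orientation; "ft_force": force on the tool from outside, world axes, zero at the start; "torque": the same for the moment, N m; "finger_gap": finger opening in m; "grip_force": force on a finger pad.
Only numpy, scipy, OpenCV 4.12 (cv2) and the standard library are available. Lean on these libraries where they do the work, as an engineer would, in place of code of your own. Each camera call takes 0.05 s, during which the arm holds its last target. There are 200 camera calls.

## Working session

There is one attempt and no reset: what is moved stays moved. The work goes in short steps, Python scripts to look and compute and a tool call to move; the robot and the scene stay as the last step left them, time stands still between calls to the robot, and variables do not carry over. Pictures are saved under pics/ and viewed, at most 10 in all, crops included, and the job is handed in when it is done.

Besides the shell and the picture viewer there is one more tool, called after ">>>" by a JSON object that holds its "method" and its "body". drive_tool: Moves the arm, as the interface text tells. Shifts and turns lie within -1 to 1; 1 stands for 0.15 m of shift or 60 degrees of turn. Its arguments: {"type":"object","properties":{"moves":{"type":"array","items":{"type":"array","items":{"type":"array","items":{"type":"number","minimum":-1,"maximum":1}}}},"fingers":{"type":"number"},"grip_force":{"type":"number"}},"required":["moves"]}

```bash
mkdir -p pics; ls
cat > h.py <<'E'
import sys; sys.path.insert(0,'.')
import numpy as np, cv2, json
from cell import get_state, read_camera, close_job
def shot(n,f):
    c=read_camera(n); cv2.imwrite(f'pics/{f}.png',cv2.cvtColor(c['color'],cv2.COLOR_RGB2BGR))
    np.savez(f'pics/{f}.npz',K=np.array([c['fx'],c['fy'],c['cx'],c['cy']]),E=c['extrinsics'],color=c['color']); return c
def load(f):
    d=np.load(f'pics/{f}.npz'); return d['K'],d['E'],d['color']
def proj(f,P):
    K,E,_=load(f); p=np.asarray(P)@E[:3,:3].T+E[:3,3]; return np.c_[K[0]*p[:,0]/p[:,2]+K[2],K[1]*p[:,1]/p[:,2]+K[3]]
def ray(f,uv):
    K,E,_=load(f); d=np.array([(uv[0]-K[2])/K[0],(uv[1]-K[3])/K[1],1]); R=E[:3,:3]; return -R.T@E[:3,3],R.T@d
def atz(f,uv,z):
    o,d=ray(f,uv); return o+d*(z-o[2])/d[2]
E
python3 - <<'E'
from h import *
a=shot('scene','s0');b=shot('top','t0');shot('wrist','w0')
i=np.hstack([cv2.imread('pics/s0.png'),cv2.imread('pics/t0.png')])
print(get_state())
for f in('s0','t0','w0'):print(load(f)[0],np.round(load(f)[1],3).tolist())
E
```

```text
pics
{'clock': 0.15, 'joint_positions': array([69.16547756, 33.02258915,  1.42342126, 82.37320609, -0.85767395,
       64.68787986, -3.23839382]), 'dq': array([ 0.01472828, -0.00487264,  0.07571991, -0.32950119,  0.01146057,
       -0.04082256, -0.05763125]), 'effort': array([ 2.67126234e-03, -7.66262627e+01,  2.25280166e+00, -2.86182886e+01,
        1.56469544e-02,  9.82073107e-03,  1.98424164e-05]), 'tcp_pos': array([ 0.18641802, -0.64862941,  0.40404216]), 'ee_rot': array([[ 9.61093746e-01,  2.76222052e-01, -4.34464798e-04],
       [ 2.76222381e-01, -9.61093001e-01,  1.19973809e-03],
       [-8.61669577e-05, -1.27306968e-03, -9.99999186e-01]]), 'ft_force': array([-0.90767635, -0.66894557, -0.26589014]), 'torque': array([ 0.03472395, -0.00601678, -0.00795532]), 'grip_force': 0.0, 'finger_gap': 0.08554471002594488}
[461.56660361 461.56660361 276.878915   206.70800217] [[-0.505, -0.863, 0.007, 0.271], [-0.656, 0.378, -0.653, 0.347], [0.561, -0.334, -0.758, 0.697], [0.0, 0.0, 0.0, 1.0]]
[420.1231931  420.1231931  281.67282191 213.3444219 ] [[-0.016, -1.0, -0.008, 0.02], [-0.987, 0.017, -0.161, 0.503], [0.161, 0.006, -0.987, 0.834], [0.0, 0.0, 0.0, 1.0]]
[312.98460559 312.98460559 274.28670925 207.62165579] [[0.275, -0.961, -0.002, -0.674], [-0.926, -0.266, 0.27, -0.036], [-0.26, -0.072, -0.963, 0.379], [0.0, 0.0, 0.0, 1.0]]
```

View pics/t0.png

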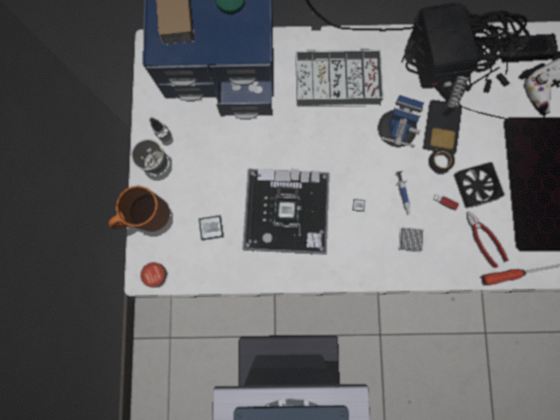

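View pics/s0.png

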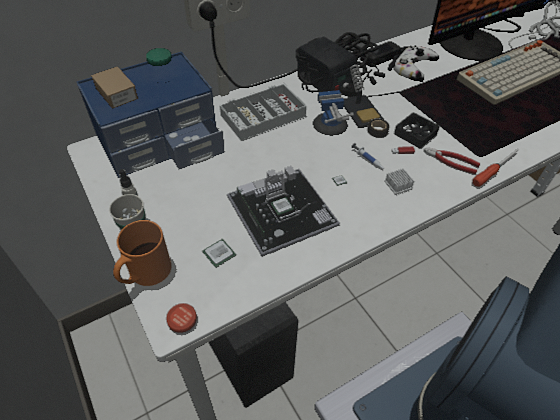

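Top view: the board covers about (245–328, 168–253) with its connectors at the top, towards world +x. The processor in its socket is at (288,210). Look-alike processors are a large one at (210,228) and a small one at (359,205), both loose on the desk; I choose the one in the socket. Next is a close crop.

Run:
```python
from h import *
a=cv2.imread('pics/t0.png')[160:260,238:338]; b=cv2.imread('pics/s0.png')[160:255,222:347]
a=cv2.resize(a,(400,400),interpolation=cv2.INTER_CUBIC); b=cv2.resize(b,(400,304),interpolation=cv2.INTER_CUBIC)
o=np.zeros((400,800,3),np.uint8);o[:,:400]=a;o[:304,400:]=b
cv2.imwrite('pics/c0.png',o)
```

```text
(no output)
```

View pics/c0.png

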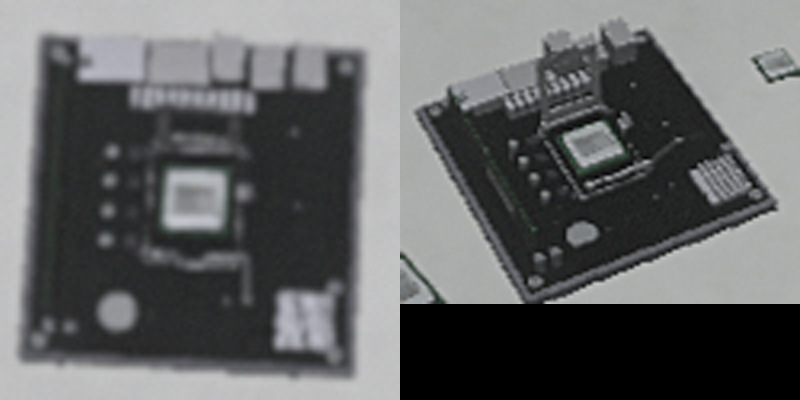

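The crop confirms it: the mid-sized processor lies in the socket, the upright plate leans towards the connectors, and the lever is at right with its end near crop (247,298). Now the rough board pose.

Run:
```python
from h import *
from scipy.optimize import least_squares
cT=np.array([(40,35),(365,50),(353,377),(20,360)])/4+[238,160]
cS=np.array([(415,107),(643,28),(775,207),(527,300)]); cS=(cS-[400,0])/3.2+[222,160]
C=np.array([(90,90),(90,-90),(-90,-90),(-90,90)])/1000
def W(p):
    c,s=np.cos(p[2]),np.sin(p[2]);return np.c_[C@np.array([[c,s],[-s,c]])+p[:2],np.full(4,.006)]
f=lambda p:np.r_[(proj('t0',W(p))-cT).ravel(),(proj('s0',W(p))-cS).ravel()]
r=least_squares(f,[.5,0,0]);print(r.x,np.degrees(r.x[2]),np.round(r.fun,1))
K,E,_=load('w0');S=get_state();R=S['ee_rot'];o=-E[:3,:3].T@E[:3,3]
print('cam in tool',R.T@(o-S['tcp_pos']),R.T@E[:3,:3].T)
```

```text
[ 0.51582356  0.00082469 -0.06894207] -3.9500897861744475 [ 0.1 -0.9  0.5 -0.6  0.5 -0.4 -0.5 -0.6 -0.5  1.   1.   0.2  0.7 -0.6
 -0.5  1.9]
cam in tool [0.06681132 0.00035394 0.0312949 ] [[-7.64003907e-04 -9.62992476e-01 -2.69527192e-01]
 [ 9.99999300e-01 -4.92290841e-04 -1.07570221e-03]
 [ 9.03207369e-04 -2.69527825e-01  9.62992178e-01]]
```

>>> {"method": "drive_tool", "body": {"moves": [[[0.14,0.29,0,0,0,-0.02],[0.28,0.58,0,0,0,-0.045],[0.42,0.867,0,0,0,-0.067]]], "fingers": 0}}

```text
clock: 0.52
tcp_pos: [0.2499, -0.5172, 0.4044]
ee_rot: [[0.978, 0.207, -0.0], [0.207, -0.978, 0.001], [0.0, -0.001, -1.0]]
ft_force: [0.0, -0.5, 0.1]
finger_gap: 0.0322
grip_force: 0.0
```

>>> {"method": "drive_tool", "body": {"moves": [[[0.14,0.29,0,0,0,-0.02],[0.28,0.58,0,0,0,-0.045],[0.42,0.867,0,0,0,-0.067]]]}}

```text
clock: 0.9
tcp_pos: [0.3129, -0.3871, 0.4047]
ee_rot: [[0.99, 0.138, 0.0], [0.138, -0.99, 0.0], [0.0, -0.0, -1.0]]
ft_force: [0.7, 0.3, 0.5]
finger_gap: -0.0001
grip_force: 0.0
```

>>> {"method": "drive_tool", "body": {"moves": [[[0.14,0.29,0,0,0,-0.02],[0.28,0.58,0,0,0,-0.045],[0.42,0.867,0,0,0,-0.067]]]}}

```text
clock: 1.27
tcp_pos: [0.3759, -0.2571, 0.4047]
ee_rot: [[0.998, 0.068, 0.0], [0.068, -0.998, -0.0], [0.0, 0.0, -1.0]]
ft_force: [0.4, -0.1, -0.1]
finger_gap: 0.0002
grip_force: 0.0
```

>>> {"method": "drive_tool", "body": {"moves": [[[0.14,0.29,0,0,0,-0.02],[0.28,0.58,0,0,0,-0.045],[0.42,0.867,0,0,0,-0.067]]]}}

```text
clock: 1.65
tcp_pos: [0.4388, -0.1271, 0.4048]
ee_rot: [[1.0, -0.002, 0.0], [-0.002, -1.0, -0.0], [0.0, 0.0, -1.0]]
ft_force: [0.6, -0.1, 0.4]
finger_gap: -0.0001
grip_force: 0.0
```

>>> {"method": "drive_tool", "body": {"moves": [[[0.14,0.29,0,0,0,-0.02],[0.28,0.5,0,0,0,-0.045],[0.42,0.65,0,0,0,-0.067],[0.42,0.65,0,0,0,-0.067],[0.42,0.65,0,0,0,-0.067]]]}}

```text
clock: 2.28
tcp_pos: [0.501, -0.0315, 0.4044]
ee_rot: [[0.997, -0.071, -0.001], [-0.071, -0.997, -0.0], [-0.001, 0.0, -1.0]]
ft_force: [-0.4, 0.1, -0.4]
finger_gap: 0.0001
grip_force: 0.0
```

```bash
python3 -c "
from h import *
shot('wrist','wA')"
```

>>> {"method": "drive_tool", "body": {"moves": [[[0.25,0.3,0,0,0,0],[0.4,0.5,0,0,0,0],[0.4,0.5,0,0,0,0],[0.4,0.5,0,0,0,0]]]}}

```text
clock: 2.82
tcp_pos: [0.5608, 0.0425, 0.4045]
ee_rot: [[0.997, -0.072, -0.001], [-0.072, -0.997, -0.001], [-0.001, 0.001, -1.0]]
ft_force: [-0.1, -0.1, -0.2]
finger_gap: 0.0002
grip_force: 0.0
```

```bash
python3 -c "
from h import *
shot('wrist','wB')
o=np.hstack([cv2.imread('pics/wA.png')[:,80:480],cv2.imread('pics/wB.png')[:,80:480]])
cv2.imwrite('pics/c1.png',o)
b=[.5158,.0008,-.0689]
c,s=np.cos(b[2]),np.sin(b[2])
for n,p in dict(sock=(0,0,13.5),hook=(4,-29,28.5),A=(90,90,6),B=(90,-90,6),C=(-90,-90,6),D=(-90,90,6)).items():
  w=np.array([[b[0]+(c*p[0]-s*p[1])/1e3,b[1]+(s*p[0]+c*p[1])/1e3,p[2]/1e3]])
  print(n,proj('wA',w)-[80,0],proj('wB',w)+[320,0])
"
```

```text
sock [[164.72124954 168.77372594]] [[630.88307208 213.87233614]]
hook [[189.65236965 167.14137639]] [[657.64407613 214.21569355]]
A [[81.11986996 86.38903861]] [[553.77732603 137.1472579 ]]
B [[244.93414243  85.87742439]] [[710.83870376 136.46131249]]
C [[239.0672014  239.15724641]] [[697.49343518 278.11076954]]
D [[ 95.57877024 239.54626749]] [[559.20456554 278.67061208]]
```

View pics/c1.png

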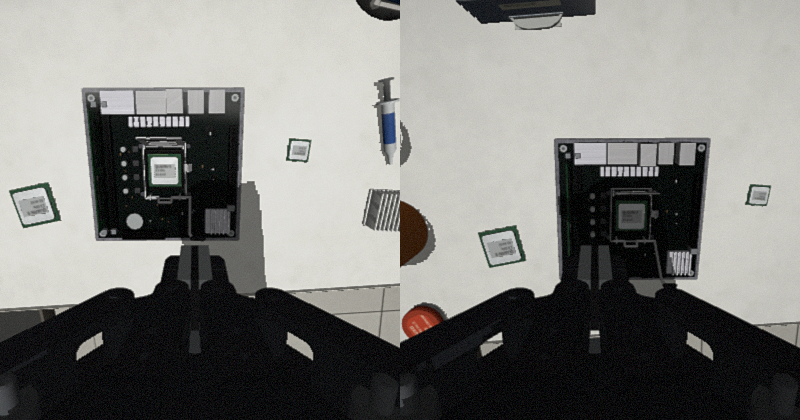

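```bash
cat >> h.py <<'E'
B=[.5158,.0008,-.0689]
def bw(P,b=None):
    b=B if b is None else b
    P=np.atleast_2d(P)/1e3;c,s=np.cos(b[2]),np.sin(b[2]);return np.c_[b[0]+c*P[:,0]-s*P[:,1],b[1]+s*P[:,0]+c*P[:,1],P[:,2]]
def plate(t,r=52,ys=(-22,22)): return [(28-r*np.cos(t),y,17+r*np.sin(t)) for y in ys]
def lever(t,ys=(-32,-43)): return [(-31+60.4*np.cos(t+.041),y,18.7+60.4*np.sin(t+.041)) for y in ys]
E
python3 - <<'E'
from h import *
o=[]
for f,x0,y0 in(('wA',155,82),('wB',228,132)):
    im=cv2.convertScaleAbs(cv2.imread(f'pics/{f}.png')[y0:y0+160,x0:x0+175],alpha=1.6,beta=15); k=400/175
    im=cv2.resize(im,(400,366),interpolation=cv2.INTER_CUBIC)
    P=np.array(plate(1.57)+plate(1.8)+lever(1.8)+lever(2.2)+[(x,y,7) for x in(-90,90) for y in(-90,90)]+[(x,y,18.5) for x in (-18.75,18.75) for y in (-18.75,18.75)],float)
    for i,(u,v) in enumerate(proj(f,bw(P))):
        cv2.circle(im,(int((u-x0+.5)*k),int((v-y0+.5)*k)),2,[(0,0,255),(0,255,255),(0,255,0),(255,255,0),(255,0,255),(255,0,255),(255,128,0),(255,128,0)][i//2],-1)
    o.append(im)
cv2.imwrite('pics/c2.png',np.hstack(o))
E
```

```text
(no output)
```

View pics/c2.png

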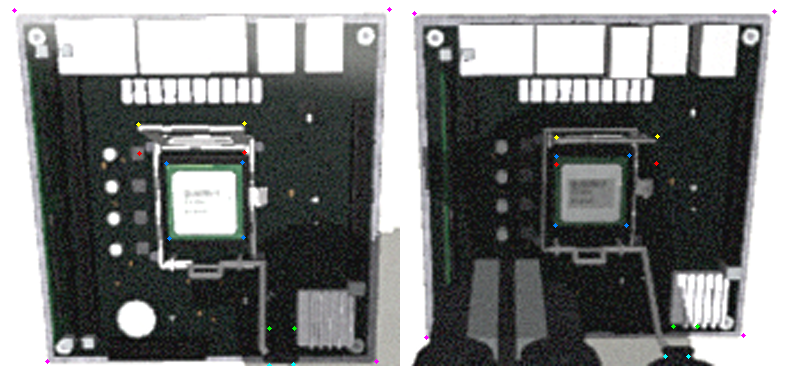

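Crop: the measured board pose agrees with the picture to about 1 mm. The plate leans back at about 1.8 rad (free edge at left crop (140–242,127)). The lever is at about 2.1 rad, with its sleeve near left crop (265,350). The shut fingertips look about 14 mm thick.

```bash
cat >> h.py <<'E'
B=[.5153,.0008,-.0695]
from scipy.spatial.transform import Rotation as Ro
def tcp(corner,tilt,cx=-11):
    "board mm of tip point (tool x=cx) -> TCP world, R"
    R=(Ro.from_euler('z',B[2])*Ro.from_euler('y',tilt,degrees=True)).as_matrix()@np.diag([1,-1,-1])
    return bw(np.array(corner,float))[0]-R@np.array([cx,0,173])/1e3,R
def plan(rows,cx=-11):
    s=get_state();print('at',np.round(s['tcp_pos'],4))
    for c,t in rows:
        p,R=tcp(c,t,cx);v=Ro.from_matrix(R@s['ee_rot'].T).as_rotvec(degrees=True)/60
        print(np.round(c,1),t,'->',np.round(np.r_[(p-s['tcp_pos'])/.15,v],3).tolist())
def where(cx=-11):
    s=get_state();w=s['tcp_pos']+s['ee_rot']@np.array([cx,0,173])/1e3-[B[0],B[1],0];c,q=np.cos(B[2]),np.sin(B[2])
    print('corner',np.round([1e3*(c*w[0]+q*w[1]),1e3*(-q*w[0]+c*w[1]),1e3*w[2]],1),'F',np.round(s['ft_force'],1))
E
python3 - <<'E'
from h import *
plan([((54,0,110),-10),((54,0,54),-10)])
E
```

```text
at [0.5608 0.0423 0.4047]
[ 54   0 110] -10 -> [-0.072, -0.293, -0.816, -0.011, -0.167, 0.003]
[54  0 54] -10 -> [-0.072, -0.293, -1.189, -0.011, -0.167, 0.003]
```

>>> {"method": "drive_tool", "body": {"moves": [[[-0.04,-0.2,-0.3,-0.005,-0.08,0],[-0.07,-0.29,-0.6,-0.01,-0.167,0],[-0.07,-0.29,-0.82,-0.01,-0.167,0],[-0.07,-0.29,-0.82,-0.01,-0.167,0],[-0.07,-0.29,-0.82,-0.01,-0.167,0]]]}}

```text
clock: 3.5
tcp_pos: [0.5513, -0.0, 0.283]
ee_rot: [[0.982, -0.072, 0.175], [-0.071, -0.997, -0.011], [0.176, -0.002, -0.984]]
ft_force: [0.5, 0.1, -0.1]
finger_gap: 0.0004
grip_force: 0.0
```

Run:
```python
from h import *
where()
shot('wrist','wC');shot('scene','s1')
a=cv2.resize(cv2.imread('pics/wC.png')[:,80:480],(400,420));b=cv2.resize(cv2.imread('pics/s1.png')[130:270,205:340],(400,415),interpolation=cv2.INTER_CUBIC)
P=np.array(plate(1.57)+plate(1.8)+plate(2.0)+plate(1.8,0)+lever(1.9)+lever(2.2),float)
for i,(u,v) in enumerate(proj('wC',bw(P))): cv2.circle(a,(int(u-80),int(v)),2,[(0,0,255),(0,255,255),(0,255,0),(255,0,255),(255,128,0),(255,255,0)][i//2],-1)
o=np.zeros((420,800,3),np.uint8);o[:,:400]=a;o[:415,400:]=b
cv2.imwrite('pics/c3.png',cv2.convertScaleAbs(o,alpha=1.4))
plan([((54,0,54),-10)]+[((28-48*np.cos(t)+.7*np.sin(t),0,17+48*np.sin(t)+.7*np.cos(t)),-10) for t in (1.85,1.7,1.5,1.3,1.1,.9)])
```

```text
corner [ 55.5   2.  110.8] F [ 0.5  0.1 -0.1]
at [5.515e-01 3.000e-04 2.833e-01]
[54  0 54] -10 -> [-0.01, -0.013, -0.38, -0.002, 0.003, 0.002]
[41.9  0.  62.9] -10 -> [-0.091, -0.007, -0.321, -0.002, 0.003, 0.002]
[34.9  0.  64.5] -10 -> [-0.137, -0.004, -0.31, -0.002, 0.003, 0.002]
[25.3  0.  64.9] -10 -> [-0.201, 0.0, -0.307, -0.002, 0.003, 0.002]
[15.8  0.  63.4] -10 -> [-0.264, 0.005, -0.317, -0.002, 0.003, 0.002]
[ 6.9  0.  60.1] -10 -> [-0.324, 0.009, -0.34, -0.002, 0.003, 0.002]
[-1.3  0.  55. ] -10 -> [-0.378, 0.013, -0.373, -0.002, 0.003, 0.002]
```

View pics/c3.png

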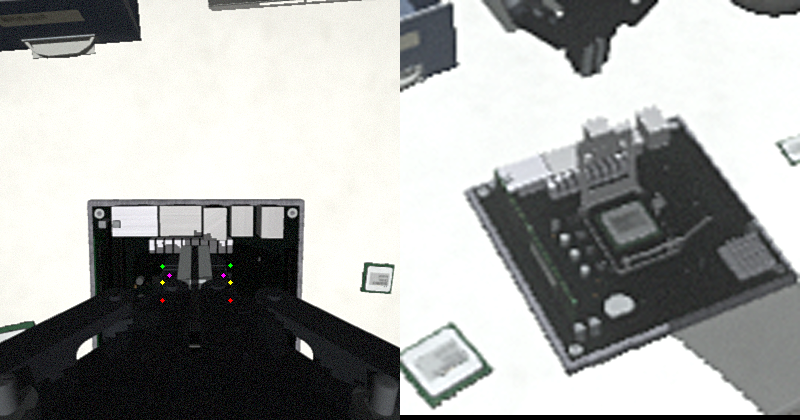

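The left wrist view shows the tip over the ribbed bar, behind the plate's predicted free edge (162–230, 283). The scene crop shows the plate upright and leaning slightly back, and the lever at about crop (690,235). Descending and starting to push.

>>> {"method": "drive_tool", "body": {"moves": [[[-0.01,-0.013,-0.2,0,0,0],[-0.01,-0.013,-0.37,0,0,0],[-0.04,-0.012,-0.37,0,0,0],[-0.09,-0.01,-0.34,0,0,0],[-0.115,-0.008,-0.32,0,0,0],[-0.137,-0.005,-0.31,0,0,0],[-0.17,-0.002,-0.308,0,0,0],[-0.2,0,-0.307,0,0,0],[-0.23,0.003,-0.31,0,0,0],[-0.264,0.005,-0.317,0,0,0]]]}}

```text
clock: 4.85
tcp_pos: [0.511, 0.0012, 0.234]
ee_rot: [[0.982, -0.071, 0.174], [-0.07, -0.997, -0.01], [0.174, -0.002, -0.985]]
ft_force: [0.0, 0.1, 0.1]
finger_gap: -0.0
grip_force: 0.2
```

Run:
```python
from h import *
where()
shot('scene','s2');shot('top','t2')
b=cv2.resize(cv2.imread('pics/s2.png')[150:260,220:345],(400,352),interpolation=cv2.INTER_CUBIC)
a=cv2.resize(cv2.imread('pics/t2.png')[160:260,238:338],(400,400),interpolation=cv2.INTER_CUBIC)
o=np.zeros((400,800,3),np.uint8);o[:,:400]=a;o[:352,400:]=b
cv2.imwrite('pics/c4.png',cv2.convertScaleAbs(o,alpha=1.4))
plan([((28-48*np.cos(t)+.7*np.sin(t),0,17+48*np.sin(t)+.7*np.cos(t)),-10) for t in (1.2,1.1,1,.9,.8,.7,.6,.5,.4,.3,.2,.15,.1,.05,0)])
```

```text
corner [15.   0.4 61.7] F [0.  0.1 0.1]
at [0.5106 0.0012 0.2339]
[11.3  0.  62. ] -10 -> [-0.022, 0.001, 0.003, -0.002, -0.0, 0.001]
[ 6.9  0.  60.1] -10 -> [-0.051, 0.003, -0.01, -0.002, -0.0, 0.001]
[ 2.7  0.  57.8] -10 -> [-0.079, 0.005, -0.025, -0.002, -0.0, 0.001]
[-1.3  0.  55. ] -10 -> [-0.105, 0.007, -0.044, -0.002, -0.0, 0.001]
[-4.9  0.  51.9] -10 -> [-0.129, 0.008, -0.064, -0.002, -0.0, 0.001]
[-8.3  0.  48.5] -10 -> [-0.151, 0.01, -0.088, -0.002, -0.0, 0.001]
[-11.2   0.   44.7] -10 -> [-0.171, 0.011, -0.113, -0.002, -0.0, 0.001]
[-13.8   0.   40.6] -10 -> [-0.188, 0.012, -0.14, -0.002, -0.0, 0.001]
[-15.9   0.   36.3] -10 -> [-0.202, 0.013, -0.168, -0.002, -0.0, 0.001]
[-17.6   0.   31.9] -10 -> [-0.214, 0.014, -0.198, -0.002, -0.0, 0.001]
[-18.9   0.   27.2] -10 -> [-0.222, 0.015, -0.229, -0.002, -0.0, 0.001]
[-19.4   0.   24.9] -10 -> [-0.225, 0.015, -0.245, -0.002, -0.0, 0.001]
[-19.7   0.   22.5] -10 -> [-0.227, 0.015, -0.261, -0.002, -0.0, 0.001]
[-19.9   0.   20.1] -10 -> [-0.229, 0.015, -0.277, -0.002, -0.0, 0.001]
[-20.    0.   17.7] -10 -> [-0.229, 0.015, -0.293, -0.002, -0.0, 0.001]
```

View pics/c4.png

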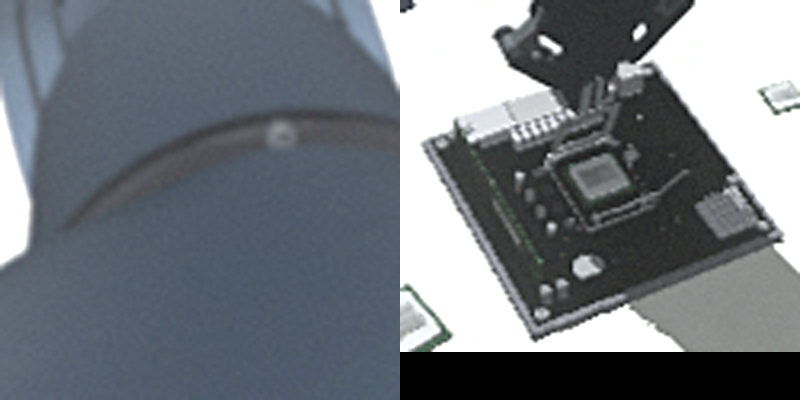

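The scene crop shows the fingertips at (592,95) behind the plate's bar at (550–610,115–140). The plate is tipping towards −x, so I follow its arc.

>>> {"method": "drive_tool", "body": {"moves": [[[-0.03,0.001,0,0,0,0],[-0.055,0.003,-0.012,0,0,0],[-0.08,0.005,-0.026,0,0,0],[-0.107,0.007,-0.045,0,0,0],[-0.131,0.008,-0.065,0,0,0],[-0.153,0.01,-0.09,0,0,0],[-0.173,0.011,-0.115,0,0,0],[-0.19,0.012,-0.142,0,0,0],[-0.205,0.013,-0.17,0,0,0],[-0.216,0.014,-0.2,0,0,0]]]}}

```text
clock: 6.2
tcp_pos: [0.4787, 0.0036, 0.2038]
ee_rot: [[0.982, -0.071, 0.174], [-0.07, -0.997, -0.01], [0.174, -0.002, -0.985]]
ft_force: [0.7, -0.7, 0.6]
finger_gap: -0.0001
grip_force: 0.2
```

Run:
```python
from h import *
where()
shot('scene','s3')
cv2.imwrite('pics/c5.png',cv2.convertScaleAbs(cv2.resize(cv2.imread('pics/s3.png')[150:260,220:345],(600,528),interpolation=cv2.INTER_CUBIC),alpha=1.4))
plan([((-20.5,0,z),-10) for z in (30,27,24,22,20,19,18,17,16)])
```

```text
corner [-17.4   0.6  31.5] F [ 0.7 -0.7  0.6]
at [0.4787 0.0032 0.2035]
[-20.5   0.   30. ] -10 -> [-0.02, 0.003, -0.008, -0.001, 0.001, 0.002]
[-20.5   0.   27. ] -10 -> [-0.02, 0.003, -0.028, -0.001, 0.001, 0.002]
[-20.5   0.   24. ] -10 -> [-0.02, 0.003, -0.048, -0.001, 0.001, 0.002]
[-20.5   0.   22. ] -10 -> [-0.02, 0.003, -0.061, -0.001, 0.001, 0.002]
[-20.5   0.   20. ] -10 -> [-0.02, 0.003, -0.074, -0.001, 0.001, 0.002]
[-20.5   0.   19. ] -10 -> [-0.02, 0.003, -0.081, -0.001, 0.001, 0.002]
[-20.5   0.   18. ] -10 -> [-0.02, 0.003, -0.088, -0.001, 0.001, 0.002]
[-20.5   0.   17. ] -10 -> [-0.02, 0.003, -0.094, -0.001, 0.001, 0.002]
[-20.5   0.   16. ] -10 -> [-0.02, 0.003, -0.101, -0.001, 0.001, 0.002]
```

View pics/c5.png

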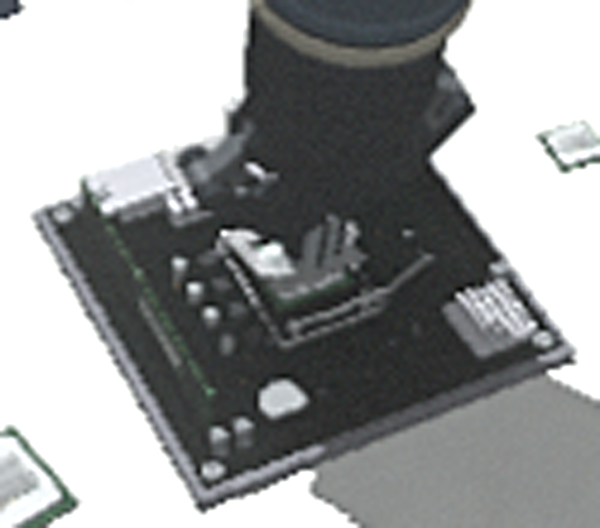

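The plate now shows as the bright strip at (225–300,235–275), passing under the fingertips at (330,250). Pressing on down slowly.

>>> {"method": "drive_tool", "body": {"moves": [[[-0.015,0.002,-0.012,0,0,0],[-0.02,0.003,-0.028,0,0,0],[-0.02,0.003,-0.048,0,0,0],[-0.02,0.003,-0.061,0,0,0],[-0.02,0.003,-0.074,0,0,0],[-0.02,0.003,-0.081,0,0,0],[-0.02,0.003,-0.085,0,0,0]]]}}

```text
clock: 7.12
tcp_pos: [0.4759, 0.0037, 0.1913]
ee_rot: [[0.982, -0.071, 0.174], [-0.07, -0.997, -0.01], [0.174, -0.002, -0.985]]
ft_force: [0.3, -0.0, 0.3]
finger_gap: 0.0001
grip_force: 0.1
```

Run:
```python
from h import *
where()
```

```text
corner [-20.3   0.5  19. ] F [ 0.3 -0.   0.3]
```

>>> {"method": "drive_tool", "body": {"moves": [[[0,0,-0.004,0,0,0],[0,0,-0.008,0,0,0],[0,0,-0.012,0,0,0],[0,0,-0.012,0,0,0]]]}}

```text
clock: 7.62
tcp_pos: [0.4759, 0.0038, 0.1898]
ee_rot: [[0.982, -0.071, 0.174], [-0.07, -0.997, -0.01], [0.175, -0.002, -0.985]]
ft_force: [-2.7, 1.4, 5.6]
finger_gap: 0.0001
grip_force: 3.1
```

Run:
```python
from h import *
where()
```

```text
corner [-20.1   0.5  17.6] F [-2.7  1.4  5.6]
```

>>> {"method": "drive_tool", "body": {"moves": [[[0,0,0.05,0,0,0],[0,0,0.3,0,0,0],[0,0,0.65,0,0.08,0],[0,0,0.95,0,0.167,0],[0,0,0.95,0,0.167,0],[0,0,0.95,0,0.167,0]]]}}

```text
clock: 8.38
tcp_pos: [0.4757, 0.0033, 0.3316]
ee_rot: [[0.997, -0.071, 0.0], [-0.071, -0.997, -0.011], [0.001, 0.011, -1.0]]
ft_force: [0.6, 0.3, -0.3]
finger_gap: 0.0002
grip_force: 0.0
```

Run:
```python
from h import *
where()
shot('scene','s4');shot('wrist','w4')
b=cv2.resize(cv2.imread('pics/s4.png')[160:250,225:325],(400,360),interpolation=cv2.INTER_CUBIC)
a=cv2.imread('pics/w4.png')
u=proj('w4',bw(np.array([(0,0,15.)])))[0].astype(int);print(u)
x0,y0=u[0]-70,u[1]-60
a=cv2.resize(a[y0:y0+130,x0:x0+140],(400,371),interpolation=cv2.INTER_CUBIC)
k=400/140
P=np.array(plate(0,52.8)+plate(0.0,0)+lever(2.0)+lever(2.2)+[(x,y,7) for x in(-90,90) for y in(-90,90)],float)
for i,(q,v) in enumerate(proj('w4',bw(P))): cv2.circle(a,(int((q-x0)*k),int((v-y0)*k)),2,[(0,0,255),(0,255,255),(0,255,0),(255,0,255),(255,128,0),(255,128,0)][i//2],-1)
o=np.zeros((371,800,3),np.uint8);o[:,:400]=a;o[:360,400:]=b
cv2.imwrite('pics/c6.png',cv2.convertScaleAbs(o,alpha=1.7,beta=15))
```

```text
corner [-50.5  -2.2 158.6] F [ 0.6  0.3 -0.3]
[269 151]
```

View pics/c6.png

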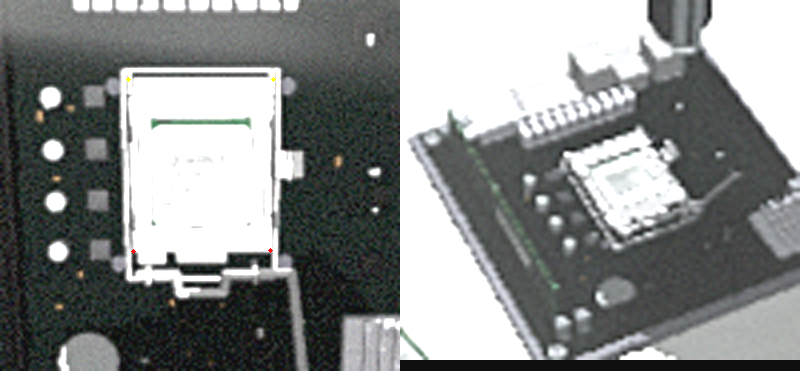

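Plate is flat: its outline matches the predicted shut corners (red and yellow dots, (130–275,78–252) at left), and the processor's lid sits in the window. In the scene crop the lever wire ends at about (740,173), full-picture (310,203). Next is its angle.

Run:
```python
from h import *
for t in (1.7,1.8,1.9,2.0,2.1,2.2,2.3):
    print(t,np.round(lever(t,(-29,-37.5)),1).tolist(),np.round(proj('s4',bw(np.array(lever(t,(-29,-32,-43))))),1).tolist(),np.round(proj('wA',bw(np.array(lever(t,(-29,)))))[0],1), np.round(proj('w4',bw(np.array(lever(t,(-29,)))))[0],1))
g=cv2.cvtColor(cv2.imread('pics/s4.png'),cv2.COLOR_BGR2GRAY);print('s4 cols300-318');print(g[196:216,298:318])
g=cv2.cvtColor(cv2.imread('pics/w4.png'),cv2.COLOR_BGR2GRAY)
print('w4 rows');print(g[180:232:2,294:318])
```

```text
1.7 [[-41.2, -29.0, 78.2], [-41.2, -37.5, 78.2]] [[304.7, 194.6], [306.1, 194.1], [310.9, 192.3]] [269.3 220.6] [308.6 215.6]
1.8 [[-47.1, -29.0, 76.9], [-47.1, -37.5, 76.9]] [[306.1, 197.1], [307.5, 196.6], [312.4, 194.8]] [269.3 225.8] [308.1 222.6]
1.9 [[-52.9, -29.0, 75.0], [-52.9, -37.5, 75.0]] [[307.5, 199.7], [308.8, 199.2], [313.7, 197.3]] [269.4 230.5] [307.6 228.9]
2.0 [[-58.4, -29.0, 72.5], [-58.4, -37.5, 72.5]] [[308.8, 202.4], [310.1, 201.9], [315.0, 200.0]] [269.5 234.8] [307.1 234.6]
2.1 [[-63.6, -29.0, 69.5], [-63.6, -37.5, 69.5]] [[310.0, 205.2], [311.3, 204.7], [316.2, 202.9]] [269.5 238.5] [306.5 239.5]
2.2 [[-68.5, -29.0, 66.0], [-68.5, -37.5, 66.0]] [[311.1, 208.1], [312.4, 207.6], [317.3, 205.7]] [269.6 241.7] [305.8 243.6]
2.3 [[-73.1, -29.0, 62.1], [-73.1, -37.5, 62.1]] [[312.1, 211.0], [313.4, 210.5], [318.3, 208.6]] [269.7 244.2] [305.2 246.9]
s4 cols300-318
[[ 37  36  36  32  37  39  34  36  34  38  36  36  37  40  40  36  37  36
   34  30]
 [ 34  33  34  37  36  36  29  31  32  37  35  31  34  40  36  35  33  37
   38  33]
 [ 45  38  36  34  33  34 100  88
[... 3432 characters left out ...]
 6   6  15   1  13   4   9  37  76  84  78  51  17   0   5   1  10
   15  18   5   4   9   5]
 [ 17   0   6   3   8   7  12   1  24  57  81  78  68  12   2  17   9   3
   14  10   6   0   7  14]
 [ 23   4   3   3  17   0   9   3  18  51  78  79  68  18   5   0  19   1
    2   4   6  14   1  12]
 [ 10   0   1   9   6   6   7  14  16  47  76  79  75  33   3   8   1   8
    0   1  15   9  13  21]
 [  1   1   6  12   3  14   4   5   5  37  78  87  75  46   0   1   4   7
   15   0   8   0  10  19]
 [  0   2   4  13   3  12   6  13   0  35  77  86  80  64  20   7   9   0
    0  19   5  12   0  15]
 [  1  15   1   6   5  14   0  11   0  21  61  79  85  69   6   4   5   0
    0   6   1   4  19  18]]
```

Run:
```python
from h import *
plan([((-72,-42,120),10),((-72,-42,55),10),((-62,-42,55),10),((6,-42,55),10)],11)
```

```text
at [0.4754 0.0036 0.331 ]
[-72 -42 120] 10 -> [-0.105, -0.274, -0.258, 0.022, 0.165, -0.001]
[-72 -42  55] 10 -> [-0.105, -0.274, -0.692, 0.022, 0.165, -0.001]
[-62 -42  55] 10 -> [-0.038, -0.278, -0.692, 0.022, 0.165, -0.001]
[  6 -42  55] 10 -> [0.414, -0.31, -0.692, 0.022, 0.165, -0.001]
```

>>> {"method": "drive_tool", "body": {"moves": [[[-0.105,-0.15,-0.05,0.01,0.1,0],[-0.105,-0.274,-0.25,0.022,0.165,0],[-0.105,-0.274,-0.25,0.022,0.165,0],[-0.105,-0.274,-0.5,0.022,0.165,0],[-0.105,-0.274,-0.69,0.022,0.165,0],[-0.105,-0.274,-0.69,0.022,0.165,0]]]}}

```text
clock: 9.22
tcp_pos: [0.4597, -0.0362, 0.2279]
ee_rot: [[0.983, -0.067, -0.174], [-0.066, -0.998, 0.013], [-0.174, -0.001, -0.985]]
ft_force: [0.3, 0.0, 0.5]
finger_gap: -0.0001
grip_force: 0.0
```

Run:
```python
from h import *
where(11)
plan([((-60,-42,55),10),((6,-42,55),10)],11)
```

```text
corner [-72.1 -40.6  55.7] F [0.3 0.  0.5]
at [ 0.4597 -0.0362  0.2279]
[-60 -42  55] 10 -> [0.08, -0.014, -0.004, -0.001, -0.0, -0.002]
[  6 -42  55] 10 -> [0.519, -0.044, -0.004, -0.001, -0.0, -0.002]
```

>>> {"method": "drive_tool", "body": {"moves": [[[0.04,-0.012,0,0,0,0],[0.08,-0.014,0,0,0,0],[0.13,-0.017,0,0,0,0],[0.18,-0.02,0,0,0,0],[0.24,-0.024,0,0,0,0],[0.3,-0.028,0,0,0,0],[0.36,-0.032,0,0,0,0],[0.42,-0.037,0,0,0,0],[0.47,-0.04,0,0,0,0],[0.52,-0.044,0,0,0,0]]]}}

```text
clock: 10.48
tcp_pos: [0.5386, -0.044, 0.2285]
ee_rot: [[0.983, -0.069, -0.172], [-0.068, -0.998, 0.013], [-0.173, -0.001, -0.985]]
ft_force: [-1.6, 0.1, 0.1]
finger_gap: -0.0001
grip_force: 0.3
```

Run:
```python
from h import *
where(11)
shot('scene','s5');s4=load('s4')[2].astype(int);s5=load('s5')[2].astype(int)
g=load('s5')[2].mean(2).astype(int)
for t in (2.0,1.2,1,.8,.6): print(t,np.round(proj('s5',bw(np.array(lever(t,(-29,-37.5))))),1).tolist(),np.round(lever(t,(-29,)),1))
print('base',proj('s5',bw(np.array([(-31.,-29,18.7)]))))
print(g[180:214,282:312])
```

```text
corner [  7.3 -42.9  56.2] F [-1.6  0.1  0.1]
2.0 [[308.8, 202.4], [312.6, 201.0]] [[-58.4 -29.   72.5]]
1.2 [[297.6, 185.6], [301.3, 184.2]] [[-11.4 -29.   75.8]]
1 [[295.0, 183.8], [298.7, 182.4]] [[ -0.5 -29.   70.8]]
0.8 [[292.6, 183.0], [296.3, 181.7]] [[  9.3 -29.   63.7]]
0.6 [[290.7, 183.5], [294.3, 182.2]] [[ 17.4 -29.   54.8]]
base [[300.89205096 210.56714864]]
[[ 61  60  66 ...  72  92  96]
 [ 86  66  72 ...  68  94  99]
 [119  55  54 ...  63  93 100]
 ...
 [131 141 137 ...  34  33  27]
 [143 143 158 ...  30  29  28]
 [142 156 147 ...  33  29  24]]
```

Run:
```python
from h import *
g=load('s5')[2].mean(2).astype(int);print([g[202+i,309-i]for i in range(8)])
rows=[((4,-42,56),10),((4,-42,78),10),((20,-42,78),10)]
for f in (.8,.7,.6,.5,.4,.35): rows.append(((-31+60.4*np.cos(f)+5,-42,18.7+60.4*np.sin(f)+1.5),10))
plan(rows,11)
```

```text
[np.int64(28), np.int64(29), np.int64(34), np.int64(33), np.int64(31), np.int64(33), np.int64(27), np.int64(29)]
at [ 0.5394 -0.0441  0.2286]
[  4 -42  56] 10 -> [-0.026, 0.009, -0.002, -0.001, 0.002, 0.0]
[  4 -42  78] 10 -> [-0.026, 0.009, 0.145, -0.001, 0.002, 0.0]
[ 20 -42  78] 10 -> [0.08, 0.002, 0.145, -0.001, 0.002, 0.0]
[ 16.1 -42.   63.5] 10 -> [0.054, 0.003, 0.048, -0.001, 0.002, 0.0]
[ 20.2 -42.   59.1] 10 -> [0.082, 0.001, 0.019, -0.001, 0.002, 0.0]
[ 23.9 -42.   54.3] 10 -> [0.106, -0.0, -0.013, -0.001, 0.002, 0.0]
[ 27.  -42.   49.2] 10 -> [0.127, -0.002, -0.048, -0.001, 0.002, 0.0]
[ 29.6 -42.   43.7] 10 -> [0.144, -0.003, -0.084, -0.001, 0.002, 0.0]
[ 30.7 -42.   40.9] 10 -> [0.152, -0.003, -0.102, -0.001, 0.002, 0.0]
```

>>> {"method": "drive_tool", "body": {"moves": [[[-0.026,0.009,0,0,0,0],[-0.026,0.009,0.15,0,0,0],[0.06,0.003,0.15,0,0,0],[0.07,0.002,0.1,0,0,0],[0.07,0.002,0.048,0,0,0],[0.088,0.001,0.019,0,0,0],[0.11,0,-0.013,0,0,0],[0.13,-0.002,-0.048,0,0,0],[0.147,-0.003,-0.084,0,0,0],[0.154,-0.003,-0.102,0,0,0]]]}}

```text
clock: 11.78
tcp_pos: [0.5614, -0.0444, 0.2129]
ee_rot: [[0.983, -0.069, -0.172], [-0.068, -0.998, 0.013], [-0.173, -0.001, -0.985]]
ft_force: [-0.5, 0.1, 1.0]
finger_gap: -0.0004
grip_force: 0.3
```

Run:
```python
from h import *
where(11)
plan([((-31+60.4*np.cos(f)+5,-42,18.7+60.4*np.sin(f)+1.5),10) for f in (.32,.28,.24,.2,.16,.12,.08,.04,0,-.02)],11)
```

```text
corner [ 30.1 -41.8  40.6] F [-0.5  0.1  1. ]
at [ 0.5614 -0.0444  0.2129]
[ 31.3 -42.   39.2] 10 -> [0.01, -0.001, -0.009, -0.001, 0.001, -0.0]
[ 32.  -42.   36.9] 10 -> [0.014, -0.002, -0.025, -0.001, 0.001, -0.0]
[ 32.7 -42.   34.6] 10 -> [0.018, -0.002, -0.04, -0.001, 0.001, -0.0]
[ 33.2 -42.   32.2] 10 -> [0.022, -0.002, -0.056, -0.001, 0.001, -0.0]
[ 33.6 -42.   29.8] 10 -> [0.025, -0.002, -0.072, -0.001, 0.001, -0.0]
[ 34.  -42.   27.4] 10 -> [0.027, -0.002, -0.088, -0.001, 0.001, -0.0]
[ 34.2 -42.   25. ] 10 -> [0.029, -0.003, -0.104, -0.001, 0.001, -0.0]
[ 34.4 -42.   22.6] 10 -> [0.03, -0.003, -0.12, -0.001, 0.001, -0.0]
[ 34.4 -42.   20.2] 10 -> [0.03, -0.003, -0.136, -0.001, 0.001, -0.0]
[ 34.4 -42.   19. ] 10 -> [0.03, -0.003, -0.144, -0.001, 0.001, -0.0]
```

Contact is felt (1 N up), and I press down onto the hook.

>>> {"method": "drive_tool", "body": {"moves": [[[0.01,-0.001,-0.01,0,0,0],[0.014,-0.002,-0.025,0,0,0],[0.018,-0.002,-0.04,0,0,0],[0.022,-0.002,-0.056,0,0,0],[0.025,-0.002,-0.072,0,0,0]]]}}

```text
clock: 12.4
tcp_pos: [0.5653, -0.045, 0.2026]
ee_rot: [[0.983, -0.07, -0.171], [-0.069, -0.998, 0.012], [-0.172, -0.0, -0.985]]
ft_force: [0.8, -0.8, 1.1]
finger_gap: 0.0001
grip_force: 0.6
```

>>> {"method": "drive_tool", "body": {"moves": [[[0.002,0,-0.015,0,0,0],[0.003,0,-0.03,0,0,0],[0.004,0,-0.04,0,0,0],[0.004,0,-0.048,0,0,0]]]}}

```text
clock: 12.9
tcp_pos: [0.5656, -0.0445, 0.1951]
ee_rot: [[0.983, -0.069, -0.172], [-0.068, -0.998, 0.013], [-0.173, -0.001, -0.985]]
ft_force: [-1.0, -0.2, -0.7]
finger_gap: -0.0003
grip_force: 0.1
```

Run:
```python
from h import *
where(11)
```

```text
corner [ 34.3 -41.6  22.8] F [-1.  -0.2 -0.7]
```

>>> {"method": "drive_tool", "body": {"moves": [[[0,0,-0.005,0,0,0],[0,0,-0.01,0,0,0],[0,0,-0.015,0,0,0],[0,0,-0.015,0,0,0]]]}}

```text
clock: 13.4
tcp_pos: [0.5656, -0.0447, 0.193]
ee_rot: [[0.983, -0.069, -0.172], [-0.068, -0.998, 0.013], [-0.172, -0.001, -0.985]]
ft_force: [-0.7, 0.0, 0.5]
finger_gap: -0.0002
grip_force: 0.0
```

Run:
```python
from h import *
where(11)
```

```text
corner [ 34.4 -41.8  20.7] F [-0.7  0.   0.5]
```

>>> {"method": "drive_tool", "body": {"moves": [[[0,0,-0.007,0,0,0],[0,0,-0.012,0,0,0],[0,0,-0.012,0,0,0]]]}}

```text
clock: 13.78
tcp_pos: [0.5657, -0.0447, 0.1915]
ee_rot: [[0.983, -0.069, -0.172], [-0.068, -0.998, 0.012], [-0.172, -0.001, -0.985]]
ft_force: [0.6, -0.1, 5.4]
finger_gap: 0.0001
grip_force: 2.5
```

Run:
```python
from h import *
where(11)
```

```text
corner [ 34.5 -41.8  19.2] F [ 0.6 -0.1  5.4]
```

>>> {"method": "drive_tool", "body": {"moves": [[[0,0,0.02,0,0,0],[0,0,0.06,0,0,0],[0,-0.05,0.3,0,0,0],[-0.3,0.05,0.7,0,-0.08,0],[-0.5,0.1,0.95,0,-0.165,0],[-0.5,0.1,0.95,0,-0.165,0],[-0.5,0.1,0.95,0,-0.165,0]]]}}

```text
clock: 14.65
tcp_pos: [0.4909, -0.0302, 0.3339]
ee_rot: [[0.998, -0.069, 0.0], [-0.069, -0.998, 0.012], [-0.0, -0.012, -1.0]]
ft_force: [0.3, -0.9, -0.5]
finger_gap: -0.0
grip_force: 0.0
```

Run:
```python
from h import *
where(11)
shot('scene','s6');shot('wrist','w6')
b=cv2.resize(cv2.imread('pics/s6.png')[165:240,240:340],(400,300),interpolation=cv2.INTER_CUBIC)
a=cv2.imread('pics/w6.png')
u=proj('w6',bw(np.array([(0,-10.,15.)])))[0].astype(int);print(u)
x0,y0=u[0]-60,u[1]-60
def crop(d):
    c=cv2.resize(a[y0:y0+120,x0:x0+120],(400,400),interpolation=cv2.INTER_CUBIC);k=400/120
    if d:
        P=np.array(lever(0)+lever(.15)+lever(.3)+[(8,-31.5,28.5),(0,-31.5,28.5)],float)
        for i,(q,v) in enumerate(proj('w6',bw(P))): cv2.circle(c,(int((q-x0+.5)*k),int((v-y0+.5)*k)),2,[(0,0,255),(0,255,255),(0,255,0),(255,0,255)][i//2],-1)
    return c
o=np.zeros((400,800,3),np.uint8);o[:,:400]=crop(1);o[:300,400:]=b
cv2.imwrite('pics/c7.png',cv2.convertScaleAbs(o,alpha=1.7,beta=15))
for t in (0,.1,.2,.3):print(t,proj('s6',bw(np.array(lever(t,(-29,-37.5))))).round(1).tolist(),proj('w6',bw(np.array(lever(t,(-29,-37.5))))).round(1).tolist())
```

```text
corner [-11.3 -30.6 160.9] F [ 0.3 -0.9 -0.5]
[253 170]
0 [[287.7, 190.6], [291.2, 189.4]] [[273.8, 137.9], [283.5, 137.9]]
0.1 [[287.9, 188.9], [291.4, 187.6]] [[273.7, 138.9], [283.6, 139.0]]
0.2 [[288.2, 187.4], [291.7, 186.1]] [[273.6, 140.8], [283.7, 140.8]]
0.3 [[288.6, 186.0], [292.2, 184.8]] [[273.5, 143.4], [283.8, 143.4]]
```

View pics/c7.png

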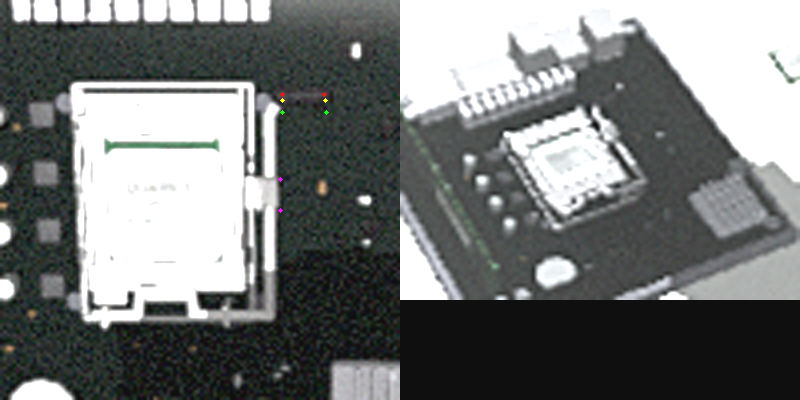

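The wire runs beneath the hook block at (262,193) and the dark sleeve lies at (283–327,97), the predicted position for lever angle 0. The plate is flat with the processor in its window, and the arm is clear.

```bash
python3 -c "
from h import *
print(close_job())"
```

```text
the job is handed in; nothing more can be done
None
```

The load plate is flat on the processor, the lever's wire is under the hook, and the arm is clear; I handed the job in at about 15 s on the clock, with no verdict returned.

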